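Take the socket head off the valve tester

TASK

Take the round valve-socket head off the tester: press the release button beside it until it clicks in and stays in, then turn the head anticlockwise (seen from above), up to about a quarter turn, until you feel it reach its stop, without forcing it, and lift it straight off. Set the head down gently, upright on the free cork of the tray, let go of it, and leave the things already standing in the tray undisturbed.

Things in the scene. Friction and masses are not known exactly. Their poses are not given: they have to be found in the camera images.
- tester: Bench valve tester: grey steel box 220 (x) x 270 (y) x 70 mm high with a flat aluminium deck, fixed; left or right of the tray. Origin: centre of its underside, z up. Its bayonet mount is on the deck at x +15, y +45 mm; a flat meter, a knob and two switches, at most 18 mm high, are 75 mm or more from it. Never press on the tester or its button with over 40 N.
- mount_centre (a point): Centre of the bayonet mount at deck level, axes as the tester's. Around it a steel ring, 60 mm outside, 13.5 mm high, with stops and entry gaps hidden under the head. The ring is clamped by hand: the head's turn from locked to stop may be anything from 40 to 97 degrees. Only in the last 3 degrees before the stop, or resting lightly on it, is the head sure to lift straight out.
- head: Socket head, black bakelite, 56 mm high, about 0.15 kg: a gripping cylinder 50 mm across and 42 mm high over a 34 mm spigot, 14 mm long, with two brass lugs. Origin: centre of the spigot's underside, on which it stands; z up, x to the small brass rib on the top edge. Locked: origin 1.5 mm above the deck, x along the tester's x within 3 degrees, 1 mm of play sideways.
- head_top (a point): Centre of the head's flat top, 56 mm above its origin. In the mount a spring pushes the head up with 5 N and lifts it 2.5 mm once free. Turning takes under 0.1 N m; at the stop the moment climbs within a few degrees, and 0.15 to 0.3 N m is plenty. Over 60 N between head and tester (0.5 N m at the stop, or pulling up or twisting while it is locked) breaks the lugs.
- button_top (a point): Centre of the top of the release button, a steel cap 16 mm across, 62 mm from the mount's centre on the tester's -x side; its top is 9.5 mm above the deck when out, 3.5 mm when in (this point moves with it). Clear all round it for 35 mm.
- release_button (a joint): Release button, m: 0 = out, head locked; 0.006 = fully in. It resists with about 4 N, gives way half way with a click and then stays in by itself; above 0.005 the locking pin has left the head's lug.
- tray: Wooden tray 240 (x) x 300 (y) mm lined with cork, fixed. Origin: centre of its underside, z up. The cork is 12 mm above the origin; the rim, 7 mm thick, stands 12 mm above the cork. Three small parts stand in a row along its far half (x about +70 mm); the near half (x below +20 mm) is free.
- tray_clear (a point): Middle of the free half of the cork, on its surface, 52 mm from the tray's centre on its -x side.
- knobs: Tall bakelite dial knob set: two stacked knobs, 40 mm wide, 56 mm high. Origin: centre of its underside. Leave alone.
- eye_valve: Glass tuning-eye valve on a black base, brass rim near the top, 32 mm wide, 88 mm high. Origin: centre of its underside. Leave alone.
- pot: Black potentiometer with its steel shaft upright, 30 mm wide, 52 mm high. Origin: centre of its underside. Leave alone.
Not all that is in view belongs to the job. What is shaped like the head but blue or red is not meant.

How it is judged:
By the outcome, as a careful person would: the job done as asked, in the order asked, and still so for the second after the job is handed in, with the robot touching nothing.
It also fails if it takes over 72 s, if anything falls off the work surface, if the arm or the gripper's body presses on something with over 40 N, if the wrist force passes 120 N, or if a joint passes its speed limit or range.

ROBOT

A 6-joint arm with a two-finger parallel gripper is mounted at the origin on the work surface. World frame = base frame: x ahead of the robot, y to its left, z up, the work surface at z = 0. Lengths are in m, angles in degrees, forces in N, time in s.
With the tool pointing down it reaches from about 0.25 to 0.725 m from the base axis. Payload 9.7 kg.
Tool frame: the origin (TCP) lies midway between the tips of the shut fingers; the grasp point (between the pads) lies 19 mm behind it (bot.pinch_z is the distance from the TCP to the grasp point, in m); z points along the fingers, y is the line along which they close (so a half turn about z gives the same grasp; the last joint's range is limited). The gripper opens to 85 mm and grips with 20 to 120 N. Pads are 22 mm wide; open, the fingers measure 114 mm over their backs; the gripper's body (76 mm by 85 mm) begins 54 mm behind the grasp point. The pads swing forward as they close: fully open they stand 13 mm farther back than shut.
Start: joints at [65.145, 4.979, 10.078, 95.1, 0, 90], TCP at [0.231, 0.499, 0.231] pointing down, gripper open.
Joint ranges: [-179.16, 179.16], [-48.56, 103.87], [-65.8, 70.77], [-126.05, 130.52], [-82.76, 87.17], [-180, 180]. Speed limits (degrees/s): [127.2, 127.2, 147.25, 180, 180, 180].

INTERFACE

Orientations are given as [roll, pitch, yaw] about the fixed x, y, z axes, in that order (R = Rz(yaw) Ry(pitch) Rx(roll)).
In Python, from workcell import sensors, camera, ticket, bot gives the robot as it stands.
- The arm moves only by the shell command python3 -m handwheel 'ROWS' [FORCE]. ROWS is a JSON object of lists of equal length, an entry for each row: "gripper": the opening, from -1 (shut) to 1 (fully open); "slide": the shift along the tool's x, y, z in mm, a list of three; "yaw": the turn about the tool's z in rad. A call has 1 to 8 rows; each row shifts and turns the commanded pose from where the row before left it, along the tool's axes as they then stand; what a row does not reach is not made up. A row lasts 1/12 s, in which the tool goes at most 41.7 mm and 7.16 degrees, less where a joint would pass 70% of its speed; a pose out of reach is approached as far as the arm can. A call is refused whole if a number of a shift passes 41.7 or a number of a turn 0.125, either way. A call with a gripper value outside its range is refused whole. The fingers move at their own pace and stop on an object; FORCE is the grip in N (left out, the last holds). Time passes only in rows, so rows that do not move let the fingers close. It gives the time, the measured TCP pose, the force, the opening and the grip force at its end, in the units of the state.
- sensors.get_obs(): the state, without advancing time (a new reading comes with each control period).
- camera(name): name is "scene" or "top"; returns a dict with "img" (384x512x3 uint8, red, green, blue), "fx", "fy", "cx", "cy" (pixels), "dist" ([k1, k2, p1, p2, k3] as OpenCV has them; the pictures are not rectified), "R" (3x3) and "t" (3): a world point X has camera coordinates R X + t. Camera axes: x right, y down, z forward; pixel columns grow to the right and rows downward; lengths in m; the calibration is good to about 2 mm. A picture is of the moment at which its call begins. There is no depth.
- ticket.job_done(): hands the job in; it is judged then, once.
The state is a dict: "time": time; "q": joint angles; "qd": joint speeds; "joint_efforts": joint torques, N m; "ee_pos": TCP position; "tcp_rot": TCP orientation; "wrist_force": force on the tool from outside, world axes, zero at the start; "torque": the same for the moment, N m; "opening": finger opening in m; "grasp_force": force on a finger pad.
Only numpy, scipy, OpenCV 4.12 (cv2) and the standard library are available. Lean on these libraries where they do the work, as an engineer would, in place of code of your own. Each camera call takes 0.05 s, during which the arm holds its last target. There are 200 camera calls.

## Working session

There is one attempt and no reset: what is moved stays moved. The work goes in short steps, Python scripts to look and compute and a shell command to move; the robot and the scene stay as the last step left them, time stands still between calls to the robot, and variables do not carry over. Pictures are saved under pics/ and viewed, at most 10 in all, crops included, and the job is handed in when it is done.

```bash
ls; mkdir -p pics; python3 - <<'E'
from workcell import sensors,camera,ticket,bot
import cv2
print(sensors.get_obs()); print([a for a in dir(bot) if a[0]!='_'])
for n in("scene","top"):
    c=camera(n); cv2.imwrite(f"pics/{n}0.png",c["img"][:,:,::-1]); print({k:v for k,v in c.items() if k!='img'})
E
```

```text
pics
{'time': 0.0, 'q': array([ 6.51481534e+01,  5.01178736e+00,  1.00319875e+01,  9.50992403e+01,
       -1.20850398e-03,  9.00018715e+01]), 'qd': array([ 0.01605587,  0.00939468,  0.12124949, -0.03026646,  0.07510768,
       -0.05678046]), 'joint_efforts': array([ 2.20365691e-03, -5.20372224e+01,  4.64815736e+01,  1.57970935e-02,
        1.13102753e-04,  2.63517830e-05]), 'ee_pos': array([0.23105444, 0.49884729, 0.23055438]), 'tcp_rot': array([-1.79920960e+02,  1.21108461e-03,  1.55146284e+02]), 'wrist_force': array([-0.4765618 , -0.40118631,  0.03908536]), 'torque': array([-0.05918903,  0.03676903,  0.02987119]), 'grasp_force': 0.0, 'opening': 0.08556782085534238}
['PlanningError', 'pinch_z']
{'fx': 359.68938888901846, 'fy': 359.68938888901846, 'cx': 258.18901214201435, 'cy': 192.7781033076416, 'dist': array([0.02716067, 0.        , 0.        , 0.        , 0.        ]), 'R': array([[ 0.78967312,  0.61351226, -0.00436801],
       [ 0.34996138, -0.4562724 , -0.81813356],
       [-0.50392797,  0.64452944, -0.57501165]]), 't': array([-0.54881971, -0.12190091,  1.09501352])}
{'fx': 412.9708979013891, 'fy': 412.9708979013891, 'cx': 261.0467081162227, 'cy': 187.90599782911136, 'dist': array([-0.09938154,  0.        ,  0.        ,  0.        ,  0.        ]), 'R': array([[-0.01706284, -0.99983645, -0.0059939 ],
       [-0.99498992,  0.01757014, -0.09841926],
       [ 0.09850848,  0.00428456, -0.99512699]]), 't': array([0.06908598, 0.65621721, 1.15677021])}
```

View pics/scene0.png

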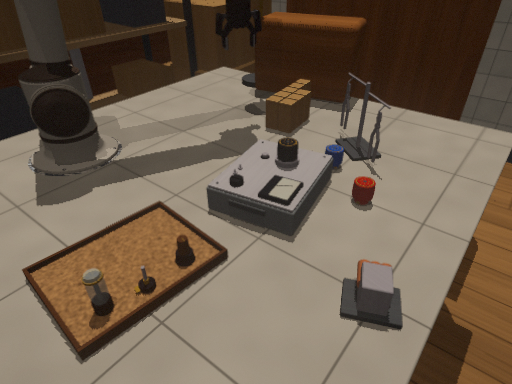

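View pics/top0.png

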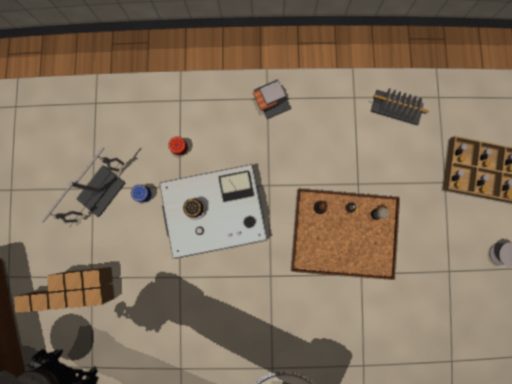

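The scene view shows the tester with the black head at about (288,150) and the tray at lower left. In the top view the head is at (193,207), the button at (199,231) and the tray at (347,233). Look-alikes in the top view are blue (141,193) and red (177,145). Only the black one sits on the tester's deck in a mount, so that is the head. An enlarged crop will confirm it.

```bash
cat >h.py <<'E'
import numpy as np, cv2
from workcell import sensors,camera
def ray(c,p):
    K=np.array([[c["fx"],0,c["cx"]],[0,c["fy"],c["cy"]],[0,0,1]])
    u=cv2.undistortPoints(np.array([[p]],float),K,np.array(c["dist"])).ravel()
    d=c["R"].T@np.array([u[0],u[1],1]); return -c["R"].T@c["t"],d/np.linalg.norm(d)
def plane(c,p,z):
    o,d=ray(c,p); return o+d*(z-o[2])/d[2]
def tri(c1,p1,c2,p2):
    o1,d1=ray(c1,p1);o2,d2=ray(c2,p2)
    s=np.linalg.lstsq(np.c_[d1,-d2],o2-o1,rcond=None)[0]
    a,b=o1+s[0]*d1,o2+s[1]*d2; return (a+b)/2,np.linalg.norm(a-b)
def px(c,X):
    K=np.array([[c["fx"],0,c["cx"]],[0,c["fy"],c["cy"]],[0,0,1]])
    return cv2.projectPoints(np.array(X,float).reshape(-1,1,3),cv2.Rodrigues(c["R"])[0],c["t"],K,np.array(c["dist"]))[0].reshape(-1,2)
def mv(x,y,z,yaw=None):
    """print slide needed (tool axes, mm) from measured pose to TCP target, and yaw in rad about tool z"""
    from scipy.spatial.transform import Rotation as R
    o=sensors.get_obs(); r=R.from_euler('xyz',o["tcp_rot"],degrees=True)
    print("t",round(o["time"],2),"pos",o["ee_pos"].round(4),"rot",o["tcp_rot"].round(2),"F",o["wrist_force"].round(1),"T",o["torque"].round(3))
    print("slide",(r.inv().apply(np.array([x,y,z])-o["ee_pos"])*1000).round(1), "yaw(tool z)", None if yaw is None else round(np.radians((o["tcp_rot"][2]-yaw+90)%180-90),3))
E
python3 - <<'E'
from h import *
a=camera("top")["img"];b=camera("scene")["img"]
r=lambda i,y,x,h,w,s:cv2.resize(i[y:y+h,x:x+w],None,fx=s,fy=s,interpolation=cv2.INTER_CUBIC)
A=r(a,158,150,105,125,3.2*1.0);B=r(b,130,205,105,125,3.2)
cv2.imwrite("pics/crop1.png",np.hstack([A,B])[:,:,::-1]); print(A.shape)
E
```

```text
(336, 400, 3)
```

View pics/crop1.png

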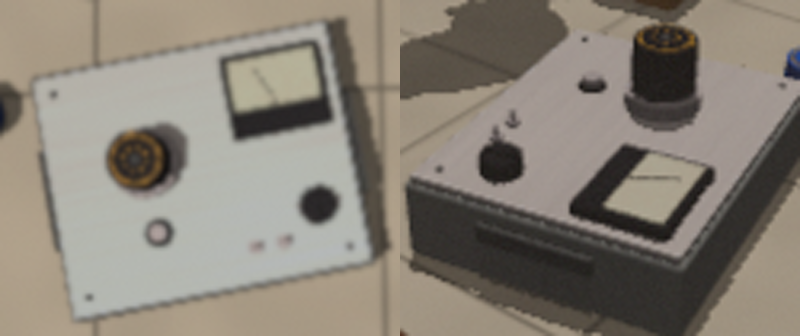

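The crop confirms the black head with brass contacts on the tester: top (137,158) and scene (267,39) in crop pixels. The button beside it is a steel cap at (158,232) and (192,80). Next I measure both, plus the deck and the tray.

```bash
python3 - <<'E'
from h import *
T=camera("top");S=camera("scene")
f=lambda x,y,ox,oy:((x+.5)/3.2-.5+ox,(y+.5)/3.2-.5+oy)
# head top ellipse via brass mask
def brass(c,x0,y0,x1,y1):
    h=cv2.cvtColor(c["img"],cv2.COLOR_RGB2HSV); m=cv2.inRange(h,(8,90,50),(30,255,255)); k=np.zeros_like(m);k[y0:y1,x0:x1]=m[y0:y1,x0:x1]
    p=cv2.findNonZero(k); e=cv2.minEnclosingCircle(p); r=cv2.boundingRect(p); return len(p),e,(r[0]+(r[2]-1)/2,r[1]+(r[3]-1)/2),r
bt=brass(T,178,192,210,222);bs=brass(S,275,132,302,152);print(bt,bs)
print("head hand",tri(T,f(137,158,150,158),S,f(267,39,205,130)))
print("head brass",tri(T,bt[2],S,bs[2]))
b=tri(T,f(158,231,150,158),S,f(192,78,205,130));print("button",b)
h=cv2.cvtColor(T["img"],cv2.COLOR_RGB2HSV)
def rect(m,z,roi):
    k=np.zeros_like(m);x0,y0,x1,y1=roi;k[y0:y1,x0:x1]=m[y0:y1,x0:x1]
    k=cv2.morphologyEx(k,cv2.MORPH_OPEN,np.ones((3,3)))
    c=max(cv2.findContours(k,0,2)[0],key=cv2.contourArea); hull=cv2.convexHull(c).reshape(-1,2)
    w=np.array([plane(T,p,z)[:2] for p in hull],np.float32)
    return cv2.minAreaRect(w)
dk=cv2.inRange(h,(70,0,120),(130,60,255))
print("px deck",h[240,190],h[215,170],h[240,130])
r=rect(dk,.07,(155,160,272,262));print("deck",r)
ck=cv2.inRange(h,(3,90,40),(22,255,255))
for z in(.012,.024):print("tray",z,rect(ck,z,(285,180,410,285)))
E
```

```text
(167, ((192.5, 207.5), 8.860122680664062), (192.0, 207.5), (184, 199, 17, 18)) (77, ((288.0, 141.0), 9.219644546508789), (288.0, 139.0), (279, 132, 19, 15))
head hand (array([0.60065495, 0.24027301, 0.12524857]), np.float64(0.0006906267933554992))
head brass (array([0.59935824, 0.24054319, 0.13233083]), np.float64(0.0014692657296835267))
button (array([0.5390939 , 0.22993847, 0.07564918]), np.float64(0.0019043162799214331))
px deck [ 45   8 183] [ 22  16 180] [ 18  54 170]
deck ((0.5205763578414917, 0.08201786875724792), (0.011052314192056656, 0.005501427687704563), 89.05570983886719)
tray 0.012 ((0.5210984945297241, -0.1864178627729416), (0.3010771572589874, 0.24140627682209015), 84.12369537353516)
tray 0.024 ((0.521288275718689, -0.1840360164642334), (0.29807671904563904, 0.23900046944618225), 84.12369537353516)
```

```bash
python3 - <<'E'
from h import *
T=camera("top");h=cv2.cvtColor(T["img"],cv2.COLOR_RGB2HSV)
m=cv2.inRange(h,(0,0,140),(180,34,255));k=np.zeros_like(m);k[158:262,155:272]=m[158:262,155:272]
k=cv2.morphologyEx(k,cv2.MORPH_OPEN,np.ones((3,3)))
c=max(cv2.findContours(k,0,2)[0],key=cv2.contourArea).reshape(-1,2)
w=np.array([plane(T,p,.07)[:2] for p in c],np.float32);(cx,cy),s,a=cv2.minAreaRect(w);print(cx,cy,s,a)
yaw=(a+45)%90-45;R=lambda d:np.array([[np.cos(d),-np.sin(d)],[np.sin(d),np.cos(d)]])
M=np.array([cx,cy])+R(np.radians(yaw))@[.015,.045];B=M+R(np.radians(yaw))@[-.062,0]
print("yaw",yaw,"mount",M,"button",B)
S=camera("scene")
for n,P in(("head",[*M,.1275]),("btn",[*B,.0795])):print(n,px(T,P),px(S,P))
for p,z in(((192.3,207.3),.1275),((199,230.2),.0795)):print("top ray",plane(T,p,z))
for p,z in(((288.2,142),.1275),((264.8,154.2),.0795)):print("scene ray",plane(S,p,z))
mv(B[0],B[1],.12,None)
E
```

```text
0.5923537015914917 0.19573092460632324 (0.2132256180047989, 0.2641325891017914) 10.310162544250488
yaw 10.310162544250488 mount [0.59905755 0.24268897] button [0.53805864 0.23159242]
head [[191.33748437 207.50120314]] [[288.00343361 140.48340386]]
btn [[198.44457333 230.49489487]] [[265.09814713 152.30779687]]
top ray [0.59955012 0.24012304 0.1275    ]
top ray [0.53884556 0.23005274 0.0795    ]
scene ray [0.60392771 0.23631185 0.1275    ]
scene ray [0.54346558 0.22313645 0.0795    ]
t 0.4 pos [0.2312 0.499  0.2312] rot [-179.99   -0.    155.14] F [ 0.6 -0.6  0.7] T [-0.044 -0.008  0.044]
slide [-390.9 -113.6  111.2] yaw(tool z) None
```

The mount is at about (0.600, 0.2405), the button at about (0.539, 0.2297), and the tester's yaw is about 10.2°. The heights (0.125 and 0.076) agree with the text. I turn the tool to yaw ≈ 190 and shut the gripper.

```bash
python3 -m handwheel '{"gripper":[-1,-1,-1,-1,-1,-1],"slide":[[0,0,0],[0,0,0],[0,0,0],[0,0,0],[0,0,0],[0,0,0]],"yaw":[-0.122,-0.122,-0.122,-0.122,-0.125,0]}' 30
python3 -c "
from h import *
mv(.539,.2297,.11,190.2);print(sensors.get_obs()['q'].round(1))"
```

```text
time: 0.9
ee_pos: [0.2312, 0.4991, 0.2313]
tcp_rot: [-180.0, -0.0, -169.4]
wrist_force: [-0.4, -0.7, -0.6]
opening: 0.0123
grasp_force: 0.0
t 0.9 pos [0.2312 0.4991 0.2313] rot [-180.    -0.  -169.4] F [-0.4 -0.7 -0.6] T [-0.017 -0.017 -0.014]
slide [-253.  -321.4  121.3] yaw(tool z) 0.007
[65.1  5.  10.1 95.1  0.  54.5]
```

```bash
python3 -m handwheel '{"gripper":[-1,-1,-1,-1,-1,-1,-1,-1],"slide":[[-24,-31,0],[-24,-31,0],[-24,-31,0],[-24,-31,0],[-24,-31,0],[-24,-31,0],[-24,-31,0],[-24,-31,0]],"yaw":[0,0,0,0,0,0,0,0]}'
python3 -m handwheel '{"gripper":[-1,-1,-1,-1,-1,-1,-1,-1],"slide":[[-20,-24,0],[-20,-24,0],[-21,-25,0],[0,0,25],[0,0,25],[0,0,25],[0,0,20],[0,0,0]],"yaw":[0,0,0,0,0,0,0,0]}'
python3 -c "
from h import *
mv(.539,.2297,.09,190.2)
T=camera('top');S=camera('scene')
r=lambda i,y,x:cv2.resize(i[y:y+75,x:x+90],None,fx=4.4,fy=4.4,interpolation=cv2.INTER_CUBIC)
cv2.imwrite('pics/btn.png',np.hstack([r(T['img'],190,155),r(S['img'],110,225)])[:,:,::-1])"
```

```text
time: 1.57
ee_pos: [0.4654, 0.2877, 0.2315]
tcp_rot: [180.0, 0.0, -170.0]
wrist_force: [0.2, 1.3, 0.1]
opening: 0.0001
grasp_force: 0.0
time: 2.23
ee_pos: [0.5356, 0.2274, 0.1317]
tcp_rot: [-179.9, -0.4, -170.0]
wrist_force: [-0.6, -0.9, -0.9]
opening: -0.0002
grasp_force: 0.0
t 2.23 pos [0.5356 0.2274 0.1317] rot [-179.92   -0.36 -169.99] F [-0.6 -0.9 -0.9] T [-0.028 -0.021 -0.04 ]
slide [-4.   1.7 41.7] yaw(tool z) -0.003
```

View pics/btn.png

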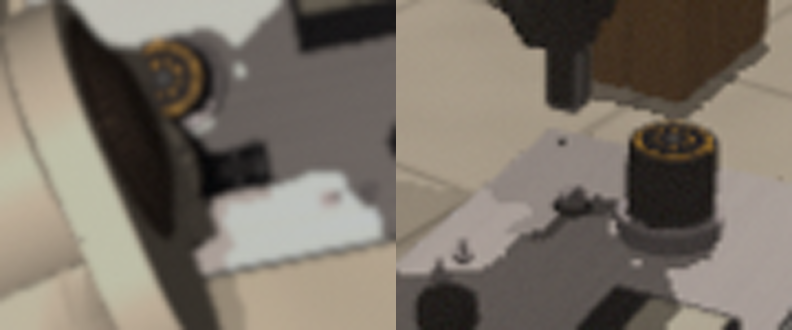

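The picture shows the shut fingertip (scene crop 568,105) above the button (577,203), in line with it. I descend, then press in small steps.

```bash
python3 -m handwheel '{"gripper":[-1,-1,-1,-1,-1,-1],"slide":[[-4,2,15],[0,0,15],[0,0,10],[0,0,3],[0,0,0],[0,0,0]],"yaw":[0,0,0,0,0,0]}'
python3 -c "
from h import *
mv(.539,.2297,.0735,190.2)"
```

```text
time: 2.83
ee_pos: [0.5413, 0.2311, 0.0945]
tcp_rot: [180.0, 0.1, -169.8]
wrist_force: [0.1, 0.7, 1.0]
opening: 0.0001
grasp_force: 0.0
t 2.83 pos [0.5413 0.2311 0.0945] rot [ 1.7999e+02  7.0000e-02 -1.6976e+02] F [0.1 0.7 1. ] T [-0.036  0.019  0.019]
slide [ 2.5 -1.  21. ] yaw(tool z) 0.001
```

```bash
python3 -m handwheel '{"gripper":[-1,-1,-1,-1,-1,-1,-1],"slide":[[2,-1,6],[0,0,5],[0,0,2],[0,0,2],[0,0,1],[0,0,0],[0,0,0]],"yaw":[0,0,0,0,0,0,0]}'
python3 -m handwheel '{"gripper":[-1,-1,-1],"slide":[[0,0,2],[0,0,0],[0,0,0]],"yaw":[0,0,0]}'
```

```text
time: 3.42
ee_pos: [0.5392, 0.2297, 0.0773]
tcp_rot: [-180.0, 0.0, -169.7]
wrist_force: [0.0, -1.0, -0.3]
opening: -0.0002
grasp_force: 0.0
time: 3.67
ee_pos: [0.5391, 0.2296, 0.0752]
tcp_rot: [-180.0, -0.0, -169.7]
wrist_force: [0.2, -0.5, -0.2]
opening: -0.0001
grasp_force: 0.0
```

```bash
for i in 1; do python3 -m handwheel '{"gripper":[-1,-1,-1],"slide":[[0,0,1],[0,0,0],[0,0,0]],"yaw":[0,0,0]}'; done
python3 -c "
from h import *
mv(.539,.2297,.0735,190.2)
S=camera('scene')['img']
cv2.imwrite('pics/btn2.png',cv2.resize(S[110:190,225:325],None,fx=6,fy=6,interpolation=cv2.INTER_CUBIC)[:,:,::-1])"
```

```text
time: 3.92
ee_pos: [0.5391, 0.2296, 0.0742]
tcp_rot: [-180.0, -0.0, -169.7]
wrist_force: [0.2, 0.2, -0.2]
opening: 0.0003
grasp_force: 0.0
t 3.92 pos [0.5391 0.2296 0.0742] rot [-180.     -0.   -169.73] F [ 0.2  0.2 -0.2] T [ 0.056 -0.002 -0.001]
slide [0.1 0.1 0.7] yaw(tool z) 0.001
```

View pics/btn2.png

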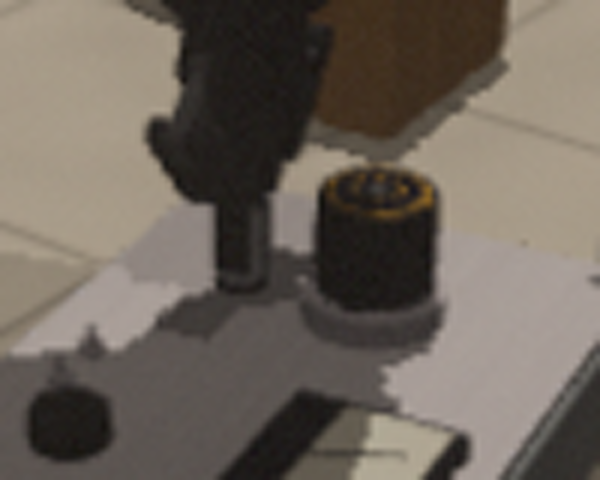

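The fingertip (235,285) stands over the button, about at its level. With no force at 0.0742 it has probably clicked in. I go down to its bottom to feel it.

```bash
python3 -m handwheel '{"gripper":[-1,-1,-1,-1],"slide":[[0,0,1],[0,0,0],[0,0,0],[0,0,0]],"yaw":[0,0,0,0]}'
python3 -m handwheel '{"gripper":[-1,-1,-1,-1],"slide":[[0,0,0.5],[0,0,0],[0,0,0],[0,0,0]],"yaw":[0,0,0,0]}'
```

```text
time: 4.3
ee_pos: [0.5392, 0.2297, 0.0735]
tcp_rot: [180.0, 0.0, -169.7]
wrist_force: [-0.5, -0.2, 2.8]
opening: 0.0002
grasp_force: 1.5
time: 4.63
ee_pos: [0.5393, 0.2297, 0.0735]
tcp_rot: [180.0, 0.0, -169.7]
wrist_force: [-2.4, -1.3, 7.0]
opening: 0.0003
grasp_force: 3.3
```

It stops hard at 0.0735, which is the "in" height. I retract and open, then move above the head.

```bash
python3 -m handwheel '{"gripper":[-1,-1,-1,-1,-1,1,1,1],"slide":[[0,0,-10],[0,0,-25],[0,0,-30],[0,0,-30],[0,0,-25],[-31,1,0],[-31,1,0],[0,0,0]],"yaw":[0,0,0,0,0,0,0,0]}'
python3 -m handwheel '{"gripper":[1,1,1,1],"slide":[[0,0,0],[0,0,0],[0,0,0],[0,0,0]],"yaw":[0,0,0,0]}'
python3 -c "
from h import *
mv(.600,.2405,.0885,190.2)
S=camera('scene');T=camera('top')
p=tuple(px(S,[.539,.2297,.0735])[0]);print(p)
r=lambda i,y,x:cv2.resize(i[y:y+75,x:x+90],None,fx=4.4,fy=4.4,interpolation=cv2.INTER_CUBIC)
cv2.imwrite('pics/ab.png',np.hstack([r(T['img'],180,155),r(S['img'],110,225)])[:,:,::-1])"
```

```text
time: 5.3
ee_pos: [0.6033, 0.2433, 0.1906]
tcp_rot: [-180.0, -0.1, -169.8]
wrist_force: [1.6, 0.0, -0.9]
opening: 0.0357
grasp_force: 0.0
time: 5.63
ee_pos: [0.5992, 0.2426, 0.1937]
tcp_rot: [180.0, 0.1, -169.7]
wrist_force: [-0.5, 0.2, 0.2]
opening: 0.0832
grasp_force: 0.0
t 5.63 pos [0.5992 0.2426 0.1937] rot [ 1.7999e+02  5.0000e-02 -1.6972e+02] F [-0.5  0.2  0.2] T [-0.037  0.    -0.042]
slide [ -0.4  -2.2 105.2] yaw(tool z) 0.001
(np.float64(264.933231160911), np.float64(154.7486470270037))
```

View pics/ab.png

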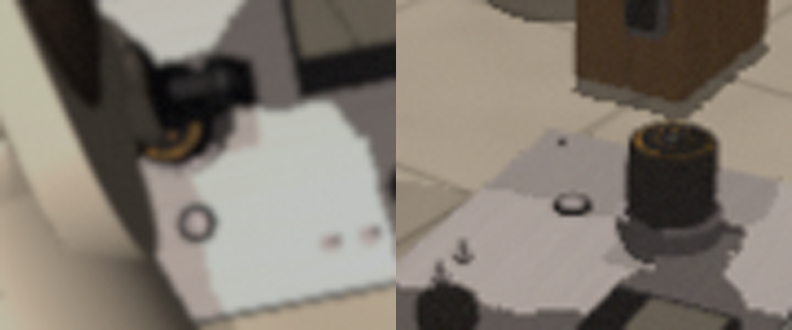

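Both views show the button flat, with its top flush near (572,203) in the scene crop, so it has latched. I descend over the head.

```bash
python3 -m handwheel '{"gripper":[1,1,1,1,1,1,1],"slide":[[0,-2,20],[0,0,25],[0,0,25],[0,0,25],[0,0,10],[0,0,0],[0,0,0]],"yaw":[0,0,0,0,0,0,0]}'
python3 -c "
from h import *
mv(.600,.2405,.0885,190.2)"
```

```text
time: 6.32
ee_pos: [0.6, 0.2407, 0.0886]
tcp_rot: [180.0, 0.0, -169.7]
wrist_force: [0.9, 0.3, 0.2]
opening: 0.0854
grasp_force: 0.0
t 6.32 pos [0.6    0.2407 0.0886] rot [ 1.8000e+02  1.0000e-02 -1.6973e+02] F [0.9 0.3 0.2] T [0.039 0.006 0.001]
slide [ 0.1 -0.2  0.1] yaw(tool z) 0.001
```

```bash
python3 -m handwheel '{"gripper":[0.3,0.3,0.3,-1,-1,-1,-1,-1],"slide":[[0,0,0],[0,0,0],[0,0,0],[0,0,0],[0,0,0],[0,0,0],[0,0,0],[0,0,0]],"yaw":[0,0,0,0,0,0,0,0]}' 20
python3 -c "
from h import *
mv(.600,.2405,.0885,190.2)"
```

```text
time: 6.98
ee_pos: [0.6005, 0.2407, 0.0882]
tcp_rot: [180.0, 0.1, -169.7]
wrist_force: [1.7, -0.7, 4.6]
opening: 0.0494
grasp_force: 23.2
t 6.98 pos [0.6005 0.2407 0.0882] rot [ 1.8000e+02  6.0000e-02 -1.6974e+02] F [ 1.7 -0.7  4.6] T [-0.035 -0.271 -0.052]
slide [ 0.5 -0.1 -0.3] yaw(tool z) 0.001
```

The grip is centred along y, since the side force is about 0. To centre along the other axis too, I open, turn 90° and close there.

```bash
python3 -m handwheel '{"gripper":[1,1,1,1,1,1,1,1],"slide":[[0,0,0],[0,0,0],[0,0,0],[0,0,0],[0,0,0],[0,0,0],[0,0,0],[0,0,0]],"yaw":[0,0,0,0,-0.12,-0.12,-0.12,-0.12]}'
python3 -m handwheel '{"gripper":[1,1,1,1,1,1,1,1],"slide":[[0,0,0],[0,0,0],[0,0,0],[0,0,0],[0,0,0],[0,0,0],[0,0,0],[0,0,0]],"yaw":[-0.12,-0.12,-0.12,-0.12,-0.12,-0.12,-0.12,-0.12]}'
python3 -m handwheel '{"gripper":[0.3,0.3,0.3,0.3,-1,-1,-1,-1],"slide":[[0,0,0],[0,0,0],[0,0,0],[0,0,0],[0,0,0],[0,0,0],[0,0,0],[0,0,0]],"yaw":[-0.12,0,0,0,0,0,0,0]}' 20
python3 -c "
from h import *
mv(.600,.2405,.0885,190.2)"
```

```text
time: 7.65
ee_pos: [0.5999, 0.2406, 0.0875]
tcp_rot: [180.0, -0.0, -141.9]
wrist_force: [0.3, 0.9, -0.4]
opening: 0.0853
grasp_force: 0.0
time: 8.32
ee_pos: [0.6, 0.2406, 0.0875]
tcp_rot: [180.0, -0.0, -86.9]
wrist_force: [-0.4, 0.2, 0.0]
opening: 0.0854
grasp_force: 0.0
time: 8.98
ee_pos: [0.6001, 0.2407, 0.0881]
tcp_rot: [-180.0, 0.0, -80.4]
wrist_force: [-1.8, -0.6, 2.9]
opening: 0.0494
grasp_force: 23.0
t 8.98 pos [0.6001 0.2407 0.0881] rot [-1.7999e+02  1.0000e-02 -8.0390e+01] F [-1.8 -0.6  2.9] T [-0.061  0.337 -0.027]
slide [ 0.2  0.2 -0.4] yaw(tool z) 1.56
```

Centred both ways. I go back to the start angle and grip.

```bash
python3 -m handwheel '{"gripper":[1,1,1,1,1,1,1,1],"slide":[[0,0,0],[0,0,0],[0,0,0],[0,0,0],[0,0,0],[0,0,0],[0,0,0],[0,0,0]],"yaw":[0,0,0,0,0.12,0.12,0.12,0.12]}'
python3 -m handwheel '{"gripper":[1,1,1,1,1,1,1,1],"slide":[[0,0,0],[0,0,0],[0,0,0],[0,0,0],[0,0,0],[0,0,0],[0,0,0],[0,0,0]],"yaw":[0.12,0.12,0.12,0.12,0.12,0.12,0.12,0.12]}'
python3 -m handwheel '{"gripper":[0.3,0.3,0.3,0.3,-1,-1,-1,-1],"slide":[[0,0,0],[0,0,0],[0,0,0],[0,0,0],[0,0,0],[0,0,0],[0,0,0],[0,0,0]],"yaw":[0.12,0,0,0,0,0,0,0]}' 40
python3 -c "
from h import *
mv(.600,.2405,.0885,190.2)"
```

```text
time: 9.65
ee_pos: [0.6001, 0.2406, 0.0876]
tcp_rot: [180.0, -0.0, -108.2]
wrist_force: [0.3, 0.1, 0.2]
opening: 0.0856
grasp_force: 0.0
time: 10.32
ee_pos: [0.6001, 0.2407, 0.0877]
tcp_rot: [-180.0, -0.0, -163.2]
wrist_force: [0.6, -0.2, 0.3]
opening: 0.0851
grasp_force: 0.0
time: 10.98
ee_pos: [0.6002, 0.2407, 0.088]
tcp_rot: [180.0, 0.0, -169.7]
wrist_force: [-1.6, -0.4, 2.8]
opening: 0.049
grasp_force: 41.2
t 10.98 pos [0.6002 0.2407 0.088 ] rot [ 1.8000e+02  1.0000e-02 -1.6969e+02] F [-1.6 -0.4  2.8] T [-0.008  0.063  0.023]
slide [ 0.2 -0.2 -0.5] yaw(tool z) 0.002
```

```bash
cat > o.py <<'E'
from h import *
o=sensors.get_obs();print("T",o["torque"].round(3),"F",o["wrist_force"].round(1),"yaw",(o["tcp_rot"][2]%360).round(2),"z",o["ee_pos"][2].round(4),"t",round(o["time"],2))
E
python3 -m handwheel '{"gripper":[-1,-1,-1,-1],"slide":[[0,0,0],[0,0,0],[0,0,0],[0,0,0]],"yaw":[-0.06,-0.06,0,0]}'
python3 o.py
python3 -m handwheel '{"gripper":[-1,-1,-1,-1,-1,-1,-1],"slide":[[0,0,0],[0,0,0],[0,0,0],[0,0,0],[0,0,0],[0,0,0],[0,0,0]],"yaw":[-0.1,-0.1,-0.1,-0.1,-0.1,0,0]}'
python3 o.py
```

```text
time: 11.32
ee_pos: [0.6002, 0.2407, 0.088]
tcp_rot: [180.0, 0.0, -162.9]
wrist_force: [-0.3, 0.0, 2.6]
opening: 0.0492
grasp_force: 41.2
T [0.071 0.096 0.006] F [-0.3  0.   2.6] yaw 197.06 z 0.088 t 11.32
time: 11.9
ee_pos: [0.6001, 0.2408, 0.0879]
tcp_rot: [180.0, 0.0, -134.4]
wrist_force: [-1.9, 0.9, 4.0]
opening: 0.0491
grasp_force: 41.2
T [0.215 0.306 0.02 ] F [-1.9  0.9  4. ] yaw 225.56 z 0.0879 t 11.9
```

```bash
echo 'import sys
sys.exit(abs(o["torque"][2])>0.12)' >> o.py
H="python3 -m handwheel"
python3 -m handwheel '{"gripper":[-1,-1,-1],"slide":[[0,0,0],[0,0,0],[0,0,0]],"yaw":[-0.04,0,0]}' >/dev/null && python3 o.py &&
python3 -m handwheel '{"gripper":[-1,-1,-1],"slide":[[0,0,0],[0,0,0],[0,0,0]],"yaw":[-0.04,0,0]}' >/dev/null && python3 o.py &&
python3 -m handwheel '{"gripper":[-1,-1,-1],"slide":[[0,0,0],[0,0,0],[0,0,0]],"yaw":[-0.04,0,0]}' >/dev/null && python3 o.py &&
python3 -m handwheel '{"gripper":[-1,-1,-1],"slide":[[0,0,0],[0,0,0],[0,0,0]],"yaw":[-0.04,0,0]}' >/dev/null && python3 o.py &&
python3 -m handwheel '{"gripper":[-1,-1,-1],"slide":[[0,0,0],[0,0,0],[0,0,0]],"yaw":[-0.04,0,0]}' >/dev/null && python3 o.py &&
python3 -m handwheel '{"gripper":[-1,-1,-1],"slide":[[0,0,0],[0,0,0],[0,0,0]],"yaw":[-0.04,0,0]}' >/dev/null && python3 o.py
```

```text
T [ 0.251  0.44  -0.013] F [-2.4  1.   4.6] yaw 227.88 z 0.088 t 12.15False
```

```bash
sed -i 's/sys.exit(.*/sys.exit(int(abs(o["torque"][2])>0.12))/' o.py
python3 -m handwheel '{"gripper":[-1,-1,-1],"slide":[[0,0,0],[0,0,0],[0,0,0]],"yaw":[-0.04,0,0]}' >/dev/null && python3 o.py &&
python3 -m handwheel '{"gripper":[-1,-1,-1],"slide":[[0,0,0],[0,0,0],[0,0,0]],"yaw":[-0.04,0,0]}' >/dev/null && python3 o.py &&
python3 -m handwheel '{"gripper":[-1,-1,-1],"slide":[[0,0,0],[0,0,0],[0,0,0]],"yaw":[-0.04,0,0]}' >/dev/null && python3 o.py &&
python3 -m handwheel '{"gripper":[-1,-1,-1],"slide":[[0,0,0],[0,0,0],[0,0,0]],"yaw":[-0.04,0,0]}' >/dev/null && python3 o.py &&
python3 -m handwheel '{"gripper":[-1,-1,-1],"slide":[[0,0,0],[0,0,0],[0,0,0]],"yaw":[-0.04,0,0]}' >/dev/null && python3 o.py &&
python3 -m handwheel '{"gripper":[-1,-1,-1],"slide":[[0,0,0],[0,0,0],[0,0,0]],"yaw":[-0.04,0,0]}' >/dev/null && python3 o.py
```

```text
T [ 0.292  0.585 -0.014] F [-2.   1.3  4.1] yaw 230.22 z 0.0879 t 12.4
T [ 0.328  0.667 -0.002] F [-2.8  1.7  3.5] yaw 232.53 z 0.0878 t 12.65
T [ 0.373  0.762 -0.036] F [-4.1  2.   3.7] yaw 234.83 z 0.0877 t 12.9
T [0.414 0.841 0.011] F [-4.2  1.8  3.9] yaw 237.13 z 0.0877 t 13.15
T [ 0.486  1.04  -0.019] F [-4.5  2.4  3. ] yaw 239.42 z 0.0877 t 13.4
T [ 0.484  0.992 -0.021] F [-4.9  1.9  3.3] yaw 241.73 z 0.0877 t 13.65
```

Low moment, so the head is turning freely, at about 51° now. A small side force along tool +y is building, so I relieve it by 0.7 mm and continue.

```bash

python3 -m handwheel '{"gripper":[-1,-1,-1],"slide":[[0,0.7,0],[0,0,0],[0,0,0]],"yaw":[-0.04,0,0]}' >/dev/null && python3 o.py &&
python3 -m handwheel '{"gripper":[-1,-1,-1],"slide":[[0,0,0],[0,0,0],[0,0,0]],"yaw":[-0.04,0,0]}' >/dev/null && python3 o.py &&
python3 -m handwheel '{"gripper":[-1,-1,-1],"slide":[[0,0,0],[0,0,0],[0,0,0]],"yaw":[-0.04,0,0]}' >/dev/null && python3 o.py &&
python3 -m handwheel '{"gripper":[-1,-1,-1],"slide":[[0,0,0],[0,0,0],[0,0,0]],"yaw":[-0.04,0,0]}' >/dev/null && python3 o.py &&
python3 -m handwheel '{"gripper":[-1,-1,-1],"slide":[[0,0,0],[0,0,0],[0,0,0]],"yaw":[-0.04,0,0]}' >/dev/null && python3 o.py &&
python3 -m handwheel '{"gripper":[-1,-1,-1],"slide":[[0,0,0],[0,0,0],[0,0,0]],"yaw":[-0.04,0,0]}' >/dev/null && python3 o.py &&
python3 -m handwheel '{"gripper":[-1,-1,-1],"slide":[[0,0,0],[0,0,0],[0,0,0]],"yaw":[-0.04,0,0]}' >/dev/null && python3 o.py
```

```text
T [ 0.14  0.2  -0.04] F [-1.4  1.7  2.8] yaw 243.99 z 0.0879 t 13.9
T [ 0.111  0.18  -0.028] F [-1.5  0.8  2.4] yaw 246.28 z 0.0879 t 14.15
T [ 0.003 -0.007  0.006] F [0.6 1.4 3.8] yaw 248.57 z 0.0879 t 14.4
T [-0.016 -0.031 -0.002] F [ 0.6 -0.2  3.4] yaw 250.87 z 0.0878 t 14.65
T [-0.067 -0.065  0.007] F [ 0.5 -0.1  4.5] yaw 253.17 z 0.0878 t 14.9
T [-0.035 -0.004  0.001] F [0.9 0.2 3.5] yaw 255.46 z 0.0878 t 15.15
T [ 0.005 -0.073 -0.009] F [ 0.6 -0.1  2.7] yaw 257.75 z 0.0878 t 15.4
```

```bash

python3 -m handwheel '{"gripper":[-1,-1,-1],"slide":[[0,0,0],[0,0,0],[0,0,0]],"yaw":[-0.04,0,0]}' >/dev/null && python3 o.py &&
python3 -m handwheel '{"gripper":[-1,-1,-1],"slide":[[0,0,0],[0,0,0],[0,0,0]],"yaw":[-0.04,0,0]}' >/dev/null && python3 o.py &&
python3 -m handwheel '{"gripper":[-1,-1,-1],"slide":[[0,0,0],[0,0,0],[0,0,0]],"yaw":[-0.04,0,0]}' >/dev/null && python3 o.py &&
python3 -m handwheel '{"gripper":[-1,-1,-1],"slide":[[0,0,0],[0,0,0],[0,0,0]],"yaw":[-0.04,0,0]}' >/dev/null && python3 o.py &&
python3 -m handwheel '{"gripper":[-1,-1,-1],"slide":[[0,0,0],[0,0,0],[0,0,0]],"yaw":[-0.04,0,0]}' >/dev/null && python3 o.py &&
python3 -m handwheel '{"gripper":[-1,-1,-1],"slide":[[0,0,0],[0,0,0],[0,0,0]],"yaw":[-0.04,0,0]}' >/dev/null && python3 o.py &&
python3 -m handwheel '{"gripper":[-1,-1,-1],"slide":[[0,0,0],[0,0,0],[0,0,0]],"yaw":[-0.04,0,0]}' >/dev/null && python3 o.py
```

```text
T [ 0.057 -0.034 -0.002] F [ 0.6 -1.   3.7] yaw 260.04 z 0.0878 t 15.65
T [ 0.011  0.029 -0.023] F [-0.3  0.2  3.7] yaw 262.34 z 0.0878 t 15.9
T [0.073 0.063 0.04 ] F [-0.2 -0.3  3.6] yaw 264.63 z 0.0878 t 16.15
T [-0.007  0.018  0.023] F [-0.3 -0.7  3.3] yaw 266.92 z 0.0878 t 16.4
T [0.015 0.    0.004] F [ 0.4 -0.3  2.9] yaw 269.21 z 0.0878 t 16.65
T [-0.004 -0.008  0.014] F [-0.6  0.2  3.2] yaw 271.5 z 0.0878 t 16.9
T [-0.008 -0.071 -0.018] F [-0.5  0.4  4.3] yaw 273.79 z 0.0878 t 17.15
```

```bash

python3 -m handwheel '{"gripper":[-1,-1,-1],"slide":[[0,0,0],[0,0,0],[0,0,0]],"yaw":[-0.04,0,0]}' >/dev/null && python3 o.py &&
python3 -m handwheel '{"gripper":[-1,-1,-1],"slide":[[0,0,0],[0,0,0],[0,0,0]],"yaw":[-0.04,0,0]}' >/dev/null && python3 o.py &&
python3 -m handwheel '{"gripper":[-1,-1,-1],"slide":[[0,0,0],[0,0,0],[0,0,0]],"yaw":[-0.04,0,0]}' >/dev/null && python3 o.py &&
python3 -m handwheel '{"gripper":[-1,-1,-1],"slide":[[0,0,0],[0,0,0],[0,0,0]],"yaw":[-0.03,0,0]}' >/dev/null && python3 o.py &&
python3 -m handwheel '{"gripper":[-1,-1,-1],"slide":[[0,0,0],[0,0,0],[0,0,0]],"yaw":[-0.03,0,0]}' >/dev/null && python3 o.py &&
python3 -m handwheel '{"gripper":[-1,-1,-1],"slide":[[0,0,0],[0,0,0],[0,0,0]],"yaw":[-0.03,0,0]}' >/dev/null && python3 o.py
```

```text
T [ 0.021 -0.031 -0.006] F [ 0.7 -0.2  3.7] yaw 276.09 z 0.0878 t 17.4
T [-0.1    0.246 -0.007] F [-0.2 -0.8  3.2] yaw 278.38 z 0.0877 t 17.65
T [-0.276  0.835 -0.363] F [-4.7 -0.6  4.7] yaw 280.65 z 0.0877 t 17.9
```

The stop is felt at about 90°, with a moment of 0.36. I ease back a little and check before lifting.

```bash

python3 -m handwheel '{"gripper":[-1,-1,-1,-1],"slide":[[0,0,0],[0,0,0],[0,0,0],[0,0,0]],"yaw":[0.02,0,0,0]}' >/dev/null ; python3 o.py
```

```text
T [-0.319  0.915 -0.126] F [-4.2 -0.6  3.9] yaw 279.63 z 0.0877 t 18.23
```

```bash

python3 -m handwheel '{"gripper":[-1,-1,-1,-1],"slide":[[0,0.5,0],[0,0,-1],[0,0,0],[0,0,0]],"yaw":[0,0,0,0]}' >/dev/null ; python3 o.py
python3 -m handwheel '{"gripper":[-1,-1,-1],"slide":[[0,0,-1],[0,0,0],[0,0,0]],"yaw":[0,0,0]}' >/dev/null ; python3 o.py
```

```text
T [-0.185  0.291 -0.145] F [-1.3 -1.4  0.1] yaw 279.65 z 0.0885 t 18.57
T [-0.119  0.144 -0.137] F [-0.5 -1.  -0.4] yaw 279.64 z 0.0897 t 18.82
```

```bash

python3 -m handwheel '{"gripper":[-1,-1,-1],"slide":[[0,0,-1.5],[0,0,0],[0,0,0]],"yaw":[0,0,0]}' >/dev/null ; python3 o.py
python3 -m handwheel '{"gripper":[-1,-1,-1],"slide":[[0,0,-1.5],[0,0,0],[0,0,0]],"yaw":[0,0,0]}' >/dev/null ; python3 o.py
```

```text
T [-0.028 -0.083 -0.07 ] F [-0.1  0.4 -2.1] yaw 279.65 z 0.0912 t 19.07
T [ 0.027 -0.149 -0.163] F [-0.  -0.  -3.1] yaw 279.65 z 0.0929 t 19.32
```

```bash

python3 -m handwheel '{"gripper":[-1,-1,-1],"slide":[[0,0,-2],[0,0,0],[0,0,0]],"yaw":[0.005,0,0]}' >/dev/null ; python3 o.py
python3 -m handwheel '{"gripper":[-1,-1,-1],"slide":[[0,0,-2.5],[0,0,0],[0,0,0]],"yaw":[0,0,0]}' >/dev/null ; python3 o.py
```

```text
T [-0.019 -0.017 -0.048] F [-0.1 -0.7  0. ] yaw 279.37 z 0.0954 t 19.57
T [0.07  0.009 0.002] F [-0.2 -0.2 -0.8] yaw 279.37 z 0.0976 t 19.82
```

Free: the force is only about the head's weight. I lift well clear and look.

```bash

python3 -m handwheel '{"gripper":[-1,-1,-1,-1,-1,-1,-1],"slide":[[0,0,-4],[0,0,-8],[0,0,-20],[0,0,-25],[0,0,-25],[0,0,-20],[0,0,0]],"yaw":[0,0,0,0,0,0,0]}'
python3 o.py; python3 -c "
from h import *
S=camera('scene')['img']
cv2.imwrite('pics/lift.png',cv2.resize(S[60:210,200:340],None,fx=4,fy=4,interpolation=cv2.INTER_CUBIC)[:,:,::-1])
mv(.4696,-.1787,.15,180)
print(sensors.get_obs()['q'].round(1))"
```

```text
time: 20.4
ee_pos: [0.6002, 0.2414, 0.2052]
tcp_rot: [-179.6, 0.1, -80.6]
wrist_force: [0.2, 1.0, 0.1]
opening: 0.0492
grasp_force: 42.4
T [-0.045 -0.087  0.022] F [0.2 1.  0.1] yaw 279.36 z 0.2052 t 20.4
t 20.45 pos [0.6    0.2413 0.2025] rot [-1.7973e+02  6.0000e-02 -8.0640e+01] F [ 0.2  0.9 -1.6] T [ 0.017  0.024 -0.043]
slide [393.3 197.2  51.2] yaw(tool z) -1.407
[ 21.9  18.   22.   93.7   0.  -77.5]
```

View pics/lift.png

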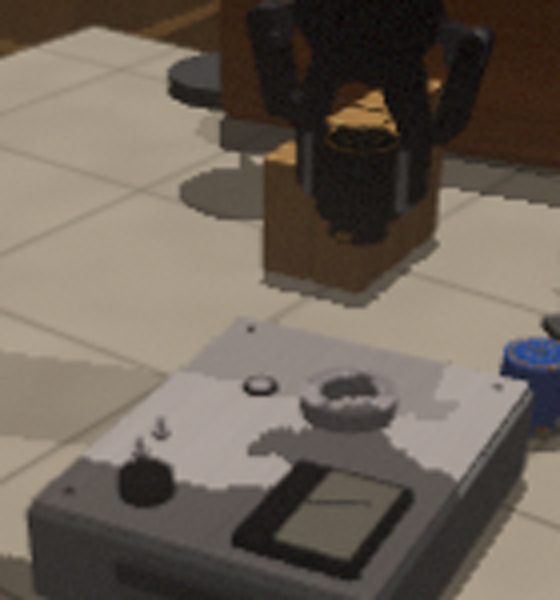

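The picture shows the head held upright between the fingers (crop 360,180), the ring empty at (348,397) and the button still in at (260,385). I turn the tool to the tray's axes and check the tray from two views.

```bash

python3 -m handwheel '{"gripper":[-1,-1,-1,-1,-1,-1,-1,-1],"slide":[[0,0,0],[0,0,0],[0,0,0],[0,0,0],[0,0,0],[0,0,0],[0,0,0],[0,0,0]],"yaw":[0.11,0.115,0.115,0.115,0.115,0.115,0.115,0.115]}' >/dev/null
python3 -m handwheel '{"gripper":[-1,-1,-1,-1,-1,-1,-1,-1],"slide":[[0,0,0],[0,0,0],[0,0,0],[0,0,0],[0,0,0],[0,0,0],[0,0,0],[0,0,0]],"yaw":[0.115,0.115,0.115,0.115,0.115,0.115,0.115,0.115]}' >/dev/null
python3 - <<'E'
from h import *
def corners(c,roi):
    h=cv2.cvtColor(c["img"],cv2.COLOR_RGB2HSV);m=cv2.inRange(h,(3,100,20),(22,255,255));k=np.zeros_like(m);x0,y0,x1,y1=roi;k[y0:y1,x0:x1]=m[y0:y1,x0:x1]
    k=cv2.morphologyEx(k,cv2.MORPH_CLOSE,np.ones((3,3)));q=cv2.convexHull(max(cv2.findContours(k,0,2)[0],key=cv2.contourArea))
    return cv2.approxPolyDP(q,8,True).reshape(-1,2)
def cork(c,roi):  # bright cork only
    h=cv2.cvtColor(c["img"],cv2.COLOR_RGB2HSV);m=cv2.inRange(h,(8,90,100),(22,255,255));k=np.zeros_like(m);x0,y0,x1,y1=roi;k[y0:y1,x0:x1]=m[y0:y1,x0:x1]
    k=cv2.morphologyEx(k,cv2.MORPH_CLOSE,np.ones((5,5)));k=cv2.morphologyEx(k,cv2.MORPH_OPEN,np.ones((5,5)));q=cv2.convexHull(max(cv2.findContours(k,0,2)[0],key=cv2.contourArea))
    return cv2.approxPolyDP(q,6,True).reshape(-1,2)
T=camera("top");S=camera("scene")
for f in(corners,cork):
    a=f(T,(285,180,410,285));b=f(S,(20,195,235,350));print(f.__name__,a.tolist(),b.tolist())
    for p in a:
        g=min(b,key=lambda r:np.linalg.norm(r-px(S,plane(T,p,.018))[0])); print(tri(T,p.astype(float),S,g.astype(float)))
mv(.4696,-.1787,.2025,174.1)
E
```

```text
corners [[298, 190], [398, 198], [393, 278], [292, 270]] [[226, 249], [97, 349], [74, 347], [22, 270], [157, 202]]
(array([ 0.6509669 , -0.04946969,  0.01873185]), np.float64(0.0008749318719614555))
(array([ 0.61942204, -0.34467993,  0.02688282]), np.float64(0.008364576552557181))
(array([ 0.38955313, -0.32081459,  0.02066115]), np.float64(0.004808533859681549))
(array([ 0.41868744, -0.02942984,  0.02006993]), np.float64(0.006288417462775842))
cork [[300, 192], [395, 199], [391, 275], [309, 269], [297, 240]] [[217, 249], [83, 344], [32, 277], [116, 222], [139, 217], [182, 224]]
(array([ 0.64151627, -0.05847531,  0.0207818 ]), np.float64(0.008792281079981349))
(array([ 0.61834083, -0.3351279 ,  0.02024768]), np.float64(0.0027406869872114714))
(array([ 0.39784465, -0.31708474,  0.00316349]), np.float64(0.00246558289903435))
(array([ 0.41841391, -0.0811128 ,  0.00776189]), np.float64(0.009753225663207198))
(array([ 0.50743576, -0.04217618,  0.00561936]), np.float64(0.005716329977301872))
t 21.88 pos [0.5987 0.2408 0.1982] rot [-1.7996e+02 -8.0000e-02  1.7411e+02] F [-0.3  1.2 -1.4] T [-0.024 -0.056 -0.033]
slide [  85.4 -430.5   -3.9] yaw(tool z) 0.0
```

Rim corners triangulate to about 0.020 (0.024 expected), and their centre agrees with the earlier one. I move over the free cork.

```bash

python3 -m handwheel '{"gripper":[-1,-1,-1,-1,-1,-1,-1,-1],"slide":[[3,-15,0],[6,-30,0],[7,-37,0],[7,-37,0],[7,-37,0],[7,-37,0],[7,-37,0],[7,-37,0]],"yaw":[0,0,0,0,0,0,0,0]}' >/dev/null
python3 -m handwheel '{"gripper":[-1,-1,-1,-1,-1,-1,-1,-1],"slide":[[7,-37,0],[7,-37,0],[7,-37,0],[7,-30,0],[6,-22,0],[4,-10,0],[0,0,0],[0,0,0]],"yaw":[0,0,0,0,0,0,0,0]}'
python3 - <<'E'
from h import *
mv(.4696,-.1787,.05,174.1)
T=camera("top");S=camera("scene")
r=lambda i,y,x:cv2.resize(i[y:y+160,x:x+130],None,fx=3,fy=3,interpolation=cv2.INTER_CUBIC)
cv2.imwrite('pics/tray.png',np.hstack([r(T['img'],150,285),r(S['img'],160,80)])[:,:,::-1])
E
```

```text
time: 23.22
ee_pos: [0.466, -0.1878, 0.199]
tcp_rot: [180.0, -0.0, 174.3]
wrist_force: [0.4, 0.7, -0.5]
opening: 0.0495
grasp_force: 42.5
t 23.22 pos [ 0.466  -0.1878  0.199 ] rot [ 1.7998e+02 -2.0000e-02  1.7428e+02] F [ 0.4  0.7 -0.5] T [ 0.02   0.013 -0.019]
slide [ -2.7   9.3 149. ] yaw(tool z) 0.003
```

View pics/tray.png

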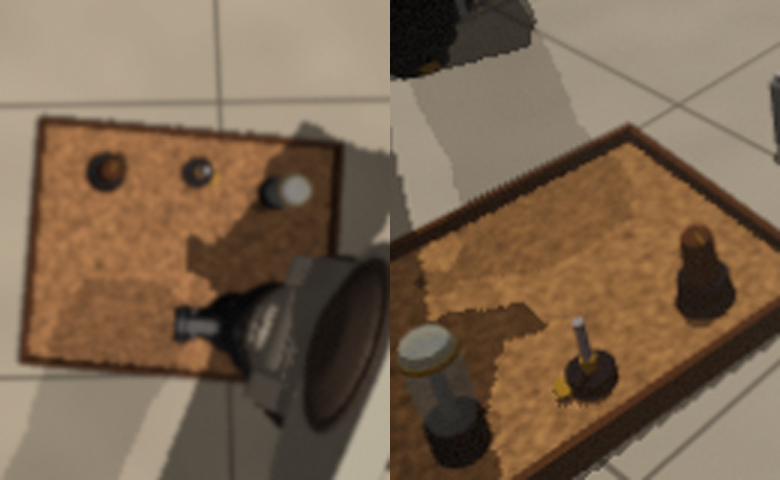

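The picture shows the near half of the cork free, with the three parts at top-crop (106,170), (198,172) and (290,190), all standing. The tool is above the free half. I lower.

```bash

python3 -m handwheel '{"gripper":[-1,-1,-1,-1,-1,-1,-1,-1],"slide":[[-3,9,10],[0,0,25],[0,0,30],[0,0,30],[0,0,25],[0,0,15],[0,0,10],[0,0,4]],"yaw":[0,0,0,0,0,0,0,0]}' >/dev/null
python3 -m handwheel '{"gripper":[-1,-1,-1,-1,-1,-1,-1],"slide":[[0,0,4],[0,0,4],[0,0,3],[0,0,2],[0,0,2],[0,0,0],[0,0,0]],"yaw":[0,0,0,0,0,0,0]}'
python3 -c "
from h import *
mv(.4696,-.1787,.0283,174.1)"
```

```text
time: 24.57
ee_pos: [0.4702, -0.1793, 0.0355]
tcp_rot: [-180.0, 0.0, 174.2]
wrist_force: [0.5, 0.2, -1.7]
opening: 0.0493
grasp_force: 42.5
t 24.57 pos [ 0.4702 -0.1793  0.0355] rot [-1.8000e+02  2.0000e-02  1.7422e+02] F [ 0.5  0.2 -1.7] T [-0.02  -0.    -0.029]
slide [0.6 0.6 7.2] yaw(tool z) 0.002
```

```bash
sed -i 's/sys.exit(.*/sys.exit(int(o["wrist_force"][2]>1.2))/' o.py
python3 -m handwheel '{"gripper":[-1,-1,-1,-1,-1],"slide":[[0,0,2],[0,0,2],[0,0,1],[0,0,0],[0,0,0]],"yaw":[0,0,0,0,0]}' >/dev/null && python3 o.py &&
python3 -m handwheel '{"gripper":[-1,-1,-1],"slide":[[0,0,0.7],[0,0,0],[0,0,0]],"yaw":[0,0,0]}' >/dev/null && python3 o.py &&
python3 -m handwheel '{"gripper":[-1,-1,-1],"slide":[[0,0,0.7],[0,0,0],[0,0,0]],"yaw":[0,0,0]}' >/dev/null && python3 o.py &&
python3 -m handwheel '{"gripper":[-1,-1,-1],"slide":[[0,0,0.7],[0,0,0],[0,0,0]],"yaw":[0,0,0]}' >/dev/null && python3 o.py &&
python3 -m handwheel '{"gripper":[-1,-1,-1],"slide":[[0,0,0.7],[0,0,0],[0,0,0]],"yaw":[0,0,0]}' >/dev/null && python3 o.py &&
python3 -m handwheel '{"gripper":[-1,-1,-1],"slide":[[0,0,0.7],[0,0,0],[0,0,0]],"yaw":[0,0,0]}' >/dev/null && python3 o.py
```

```text
T [-0.004 -0.053 -0.062] F [ 0.8 -0.7 -0.7] yaw 174.22 z 0.0302 t 24.98
T [ 0.032  0.076 -0.006] F [-0.2  1.2 -0.9] yaw 174.22 z 0.0296 t 25.23
T [-0.052  0.039  0.01 ] F [ 0.1  0.1 -1.7] yaw 174.22 z 0.0289 t 25.48
T [0.07  0.07  0.036] F [-0.1  0.3  2.2] yaw 174.22 z 0.0284 t 25.73
```

Contact at 0.0284, as predicted. I open gently, then rise.

```bash

python3 -m handwheel '{"gripper":[0.25,0.3,0.4,0.6,0.8,1,1,1],"slide":[[0,0,0],[0,0,0],[0,0,0],[0,0,0],[0,0,0],[0,0,0],[0,0,0],[0,0,0]],"yaw":[0,0,0,0,0,0,0,0]}' 20
python3 -m handwheel '{"gripper":[1,1,1,1,1,1,1,1],"slide":[[0,0,0],[0,0,-5],[0,0,-10],[0,0,-20],[0,0,-30],[0,0,-35],[0,0,-35],[0,0,-25]],"yaw":[0,0,0,0,0,0,0,0]}'
python3 -m handwheel '{"gripper":[1,1,1,1,1,1,1,1],"slide":[[0,0,0],[0,30,0],[0,35,0],[0,35,0],[0,35,0],[0,35,0],[0,30,0],[0,0,0]],"yaw":[0,0,0,0,0,0,0,0]}'
python3 - <<'E'
from h import *
T=camera("top");S=camera("scene")
r=lambda i,y,x:cv2.resize(i[y:y+160,x:x+130],None,fx=3,fy=3,interpolation=cv2.INTER_CUBIC)
cv2.imwrite('pics/done.png',np.hstack([r(T['img'],150,285),r(S['img'],185,80)])[:,:,::-1])
print(px(T,[.47,-.179,.068]),px(S,[.47,-.179,.068]),sensors.get_obs()["time"])
E
```

```text
time: 26.4
ee_pos: [0.4701, -0.1792, 0.0282]
tcp_rot: [180.0, 0.0, 174.2]
wrist_force: [-0.9, -0.4, -0.1]
opening: 0.0855
grasp_force: 0.0
time: 27.07
ee_pos: [0.4704, -0.1793, 0.1925]
tcp_rot: [-179.9, 0.2, 174.2]
wrist_force: [0.5, -0.6, -0.1]
opening: 0.0852
grasp_force: 0.0
time: 27.73
ee_pos: [0.4903, 0.0239, 0.1887]
tcp_rot: [179.9, 0.0, 174.4]
wrist_force: [-0.2, -0.2, 0.6]
opening: 0.0851
grasp_force: 0.0
[[347.66262724 252.51088642]] [[110.38132343 228.02146644]] 27.8333
```

View pics/done.png

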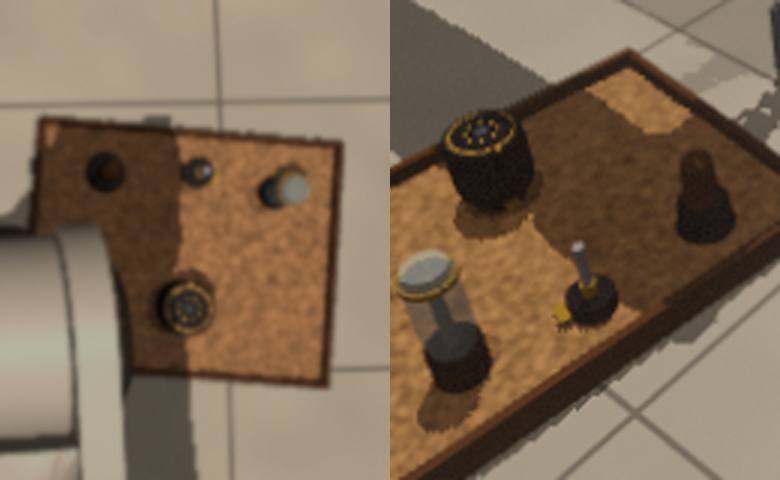

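The head stands upright on the free cork (top crop 187,306; scene crop 488,160). The three parts are unmoved and the gripper is clear.

```bash
python3 -c "
from workcell import ticket
print(ticket.job_done())"
```

```text
the job is handed in; nothing more can be done
None
```

The job is handed in at about 28 s: button latched in, head turned about 90° to its stop (moment peaked at 0.36 N m, below the 0.5 limit), lifted straight off, set upright on the free cork and released, with the three tray parts undisturbed.

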